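Press-test a thin-walled spout and tray it, gently

TASK

From the leaning rack take the spout that has a plain bare neck (not the one with the collar, not the short stub), stand it foot-down in the well of the grey press gauge and press it on the sprung pad with 5 to 12 N for at least 0.4 s. Then take it out and stand it upright in the empty half of the white tray, let go and move clear. The wall is thin: grip it lightly (at most 20 N of finger force), never push it on the gauge with more than 16 N, set it down softly (under 20 N) and leave everything else where it is.

Things in the scene. Friction and masses are not known exactly. Their poses are not given: they have to be found in the camera images.
- spout: the task's spout: polished steel, 150 mm tall: round barrel 44 mm wide up to 85 mm, shoulder to 105 mm, bare round neck 26 mm wide from 105 to 150 mm; 0.11 to 0.23 kg. Origin: centre of the foot's underside; z: its axis, foot to neck. It starts in any one of the rack's three lanes, leaning 26 degrees from vertical, neck towards the rack's -x (robot) side, its y level across the lanes
- spout_neck (a point): the place to grip the task's spout, on its axis in the neck, 130 mm above the foot; axes as the spout's. Come along the spout's axis, fingers closing along its y, opened about 60 mm
- rack: fixed leaning rack, aluminium board and foot ledge on a grey base 170 x 270 mm; three lanes 84 mm apart along its y, open above and on the side away from the robot; the board ends 80 mm up the spouts, so necks stand free. Origin: centre of the base's underside; x: away from the robot, z up. Its highest metal is 95 mm above the table
- gauge: fixed press gauge: grey block 95 x 95 mm, 100 mm tall, with a square well 55 mm wide open at the top (5.5 mm play round the spout). In the well is a sprung rubber pad; its rest height differs each time (about 36 to 66 mm above the table) and its spring is not known: feel for it. It gives way by up to 28 mm. Origin: centre of the underside, z up
- gauge_mouth (a point): centre of the well's mouth, 100 mm above the table, on the well's axis; z up
- tray: fixed open white tray 260 (x) x 250 (y) mm, walls 5 mm thick and 26 mm high, floor 5 mm thick. Origin: centre of its underside; x: away from the robot, z up. Three passed spouts stand in a row in its far half (+x, about 75 mm from the centre); its near half (-x) is empty
- collar_spout: bystander in the rack: same barrel, 150 mm tall, with a 38 mm wide collar on the neck from 130 to 150 mm. Origin: centre of the foot's underside
- stub_spout: bystander in the rack: same barrel without a neck, 105 mm tall. Origin: centre of the foot's underside
- passed0: passed spout standing in the tray's far half, same shape as the task's spout. Origin: centre of the foot's underside, z up
- passed1: passed spout standing in the tray's far half, same shape as the task's spout. Origin: centre of the foot's underside, z up
- passed2: passed spout standing in the tray's far half, same shape as the task's spout. Origin: centre of the foot's underside, z up
- pliers: loose pliers, black handles, 130 mm long, 12 mm high, lying on the bench beyond the gauge. Origin: centre, at the underside
- gauge_disc: loose brass setting disc, 54 mm wide, 30 mm high, on the robot's side of the gauge. Origin: centre of the underside

How it is judged:
By the outcome, as a careful person would: the job done as asked, in the order asked, and still so for the second after the job is handed in, with the robot touching nothing.
It also fails if it takes over 70 s, if anything falls off the work surface, if the arm or the gripper's body presses on something with over 40 N, if the wrist force passes 120 N, or if a joint passes its speed limit or range.

ROBOT

A 7-joint arm with a two-finger parallel gripper is mounted at the origin on the work surface. World frame = base frame: x ahead of the robot, y to its left, z up, the work surface at z = 0. Lengths are in m, angles in rad, forces in N, time in s.
With the tool pointing down it reaches from about 0.4 to 0.9 m from the base axis. Payload 5.6 kg.
Tool frame: the origin (TCP) lies midway between the tips of the shut fingers; the grasp point (between the pads) lies 19 mm behind it (grasp_offset is the z of the grasp point in the tool frame, in m); z points along the fingers, y is the line along which they close (so a half turn about z gives the same grasp; the last joint's range is limited). The gripper opens to 92 mm and grips with 3 to 60 N. Pads are 20 mm wide; open, the fingers measure 128 mm over their backs; the gripper's body (75 mm by 189 mm) begins 69 mm behind the grasp point.
Start: joints at [-1.328, 0.468, -0.012, 1.603, 0.006, 1.071, -0.056], TCP at [0.183, 0.624, 0.215] pointing down, gripper open.
Joint ranges: [-2.53, 2.53], [-0.31, 2.02], [-1.57, 1.55], [0.28, 2.44], [-1.29, 4.43], [0.15, 1.84], [-2.92, 2.92]. Speed limits (rad/s): [2.57, 2.57, 3.14, 3.14, 3.14, 3.14, 3.14].

INTERFACE

Orientations are given as a unit quaternion [x, y, z, w].
In Python, from bench import read_state, capture, get_calibration, close_job, grasp_offset gives the robot as it stands.
- The arm moves only by the tool servo_tool, never from a script. Its argument "commands" is a list of rows, each a list of 2 entries, a list of its own where there are three numbers: the shift along the tool's x, y, z in m, then the turn about the tool's z in degrees. In form: [[[x, y, z], yaw], ...]. A call has 1 to 20 rows; each row is the pose to reach, as a shift and turn from the pose commanded when the call began, along the tool's axes at that moment; what a row does not reach only later rows make up. A row lasts 1/10 s, in which the tool goes at most 50 mm and 8.59 degrees, less where a joint would pass 70% of its speed; a pose out of reach is approached as far as the arm can. A call with a gripper value outside its range is refused whole. "jaw" is the finger opening in m, from 0 to 0.0919, set as the call begins (left out, the last holds). The fingers move at their own pace and stop on an object; "newtons" is the grip in N (left out, the last holds). Time passes only in rows, so rows that repeat a pose let the fingers close. It gives the time, the measured TCP pose, the force, the opening and the grip force at its end, in the units of the state.
- read_state(): the state, without advancing time (a new reading comes with each control period).
- capture(name): name is "scene" or "top"; returns the picture (420x560x3 uint8, red, green, blue); there is no depth.
- get_calibration(name): a dict with "intrinsics" (3x3 intrinsics, pixels), "pose" (4x4, takes a point from camera to world coordinates). Camera axes: x right, y up, looking along -z (the intrinsics and any distortion apply to the point x, -y, -z); pixel columns grow to the right and rows downward; lengths in m; the calibration is good to about 2 mm. A picture is of the moment at which its call begins. get_calibration takes no time and is no camera call.
- close_job(): hands the job in; it is judged then, once.
The state is a dict: "time": time; "qpos": joint angles; "joint_vel": joint speeds; "effort": joint torques, N m; "ee_pos": TCP position; "tool_rot": TCP orientation; "contact_force": force on the tool from outside, world axes, zero at the start; "ft_torque": the same for the moment, N m; "grip_width": opening from 0.0 (shut) to 1.0 (fully open); "gripper_force": force on a finger pad.
Only numpy, scipy, OpenCV 4.12 (cv2) and the standard library are available. Lean on these libraries where they do the work, as an engineer would, in place of code of your own. Each camera call takes 0.05 s, during which the arm holds its last target. There are 200 camera calls.

## Working session

There is one attempt and no reset: what is moved stays moved. The work goes in short steps, Python scripts to look and compute and a tool call to move; the robot and the scene stay as the last step left them, time stands still between calls to the robot, and variables do not carry over. Pictures are saved under pics/ and viewed, at most 10 in all, crops included, and the job is handed in when it is done.

Besides the shell and the picture viewer there is one more tool, called after "Emit:" as name(argument=value, ...), one argument or row to a line, values as JSON. servo_tool: Moves the arm, as the interface text tells. Its arguments: {"type":"object","properties":{"commands":{"type":"array"},"jaw":{"type":"number"},"newtons":{"type":"number"}},"required":["commands"]}

```bash
mkdir -p pics; python3 - <<'E'
from bench import *
import cv2
print(read_state(), grasp_offset if not callable(grasp_offset) else grasp_offset())
for n in("scene","top"):
    im=capture(n); cv2.imwrite(f"pics/{n}0.png",cv2.resize(im[:,:,::-1],(800,600),interpolation=cv2.INTER_CUBIC))
    print(get_calibration(n))
E
```

```text
{'time': 0.0, 'qpos': array([-1.32796545,  0.46836112, -0.01161132,  1.60360723,  0.00601686,
        1.07142183, -0.05630661]), 'joint_vel': array([ 0.00096645,  0.00247436, -0.00096195, -0.00201895, -0.00217849,
        0.00101735,  0.0007838 ]), 'effort': array([-1.40965112e-03, -5.20570207e+01, -1.28767721e-02, -2.43745744e+01,
       -5.65624307e-02,  1.71822030e-02,  1.77332599e-04]), 'ee_pos': array([0.18317331, 0.62304831, 0.21365758]), 'tool_rot': array([ 1.42456588e-01,  9.89800658e-01, -8.79648957e-04, -5.86064934e-05]), 'contact_force': array([0.38724751, 0.17662561, 0.34051192]), 'ft_torque': array([-0.02552961, -0.01155206, -0.01662801]), 'gripper_force': 0.0, 'grip_width': 0.997108873087992} -0.0187
{'intrinsics': array([[489.80135873,   0.        , 277.49023267],
       [  0.        , 489.80135873, 211.32243136],
       [  0.        ,   0.        ,   1.        ]]), 'pose': array([[-0.74961005, -0.54051282,  0.38200872,  1.05141371],
       [ 0.66186917, -0.61540684,  0.42802293,  0.51768266],
       [ 0.0037389 ,  0.57369008,  0.81906392,  1.11745002],
       [ 0.        ,  0.        ,  0.        ,  1.        ]])}
{'intrinsics': array([[482.37337494,   0.        , 285.32731766],
       [  0.        , 482.37337494, 212.15563689],
       [  0.        ,   0.        ,   1.        ]]), 'pose': array([[ 0.03018508,  0.99746578, -0.06442734,  0.48462269],
       [-0.9994968 ,  0.0294923 , -0.01167713, -0.02471695],
       [-0.00974743,  0.0647474 ,  0.99785408,  1.3842889 ],
       [ 0.        ,  0.        ,  0.        ,  1.        ]])}
```

View pics/scene0.png

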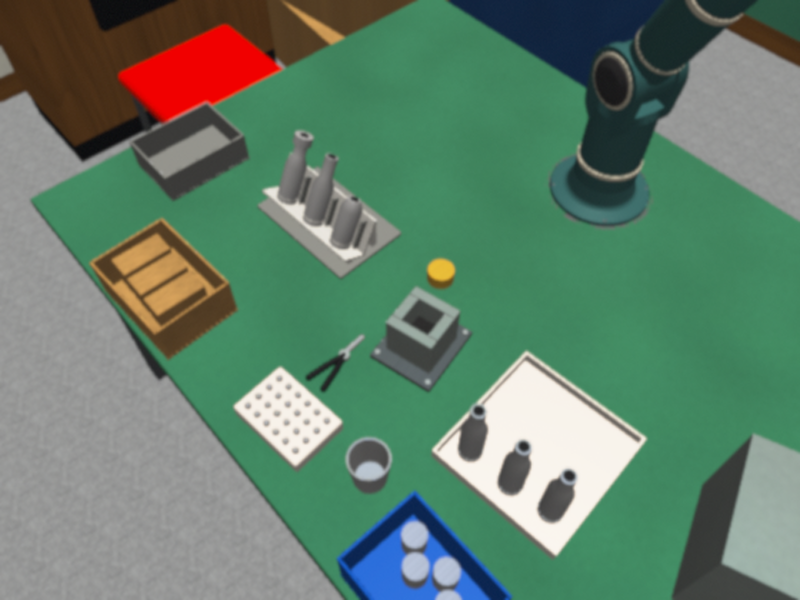

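View pics/top0.png

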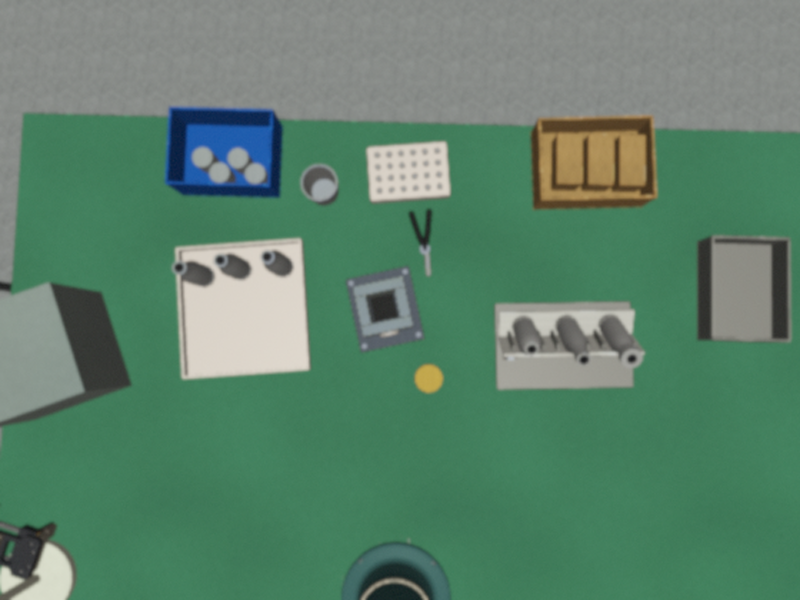

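Top view: gauge at about (384,307), tray about (245,308), and the rack has stub, bare neck (middle lane, mouth at about (584,359)) and collar (right). The scene view agrees, with the middle spout bare at (330,157). I'll enlarge the key parts.

```bash
cat > h.py <<'E'
from bench import *
import cv2, numpy as np
def crop(n,u0,v0,w,h,s,im):
    c=cv2.resize(im[v0:v0+h,u0:u0+w,::-1],None,fx=s,fy=s,interpolation=cv2.INTER_CUBIC)
    for k in range(0,w,10):
        cv2.line(c,(k*s,0),(k*s,6),(0,0,255),1)
        if k%20==0: cv2.putText(c,str(u0+k),(k*s,16),0,.35,(0,0,255),1)
    for k in range(0,h,10):
        cv2.line(c,(0,k*s),(6,k*s),(0,0,255),1)
        if k%20==0: cv2.putText(c,str(v0+k),(8,k*s+4),0,.35,(0,0,255),1)
    return c
def proj(n,P):
    C=get_calibration(n);T=C["pose"];P=np.atleast_2d(P)
    q=(P-T[:3,3])@T[:3,:3]; q=np.c_[q[:,0],-q[:,1],-q[:,2]]@C["intrinsics"].T
    return q[:,:2]/q[:,2:]
def ray(n,uv,z):
    C=get_calibration(n);T=C["pose"]
    d=np.linalg.inv(C["intrinsics"])@[uv[0],uv[1],1]; d=T[:3,:3]@[d[0],-d[1],-d[2]]
    return T[:3,3]+d*(z-T[2,3])/d[2]
E
python3 - <<'E'
from h import *
t=capture("top");s=capture("scene")
cv2.imwrite("pics/c1.png",np.vstack([crop("top",340,205,110,73,7,t)[:,:770]]))
cv2.imwrite("pics/c2.png",np.hstack([crop("top",238,182,64,70,6,t),crop("scene",255,196,66,70,6,s)]))
cv2.imwrite("pics/c3.png",crop("scene",178,88,106,106,5,s))
E
```

```text
(no output)
```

View pics/c1.png

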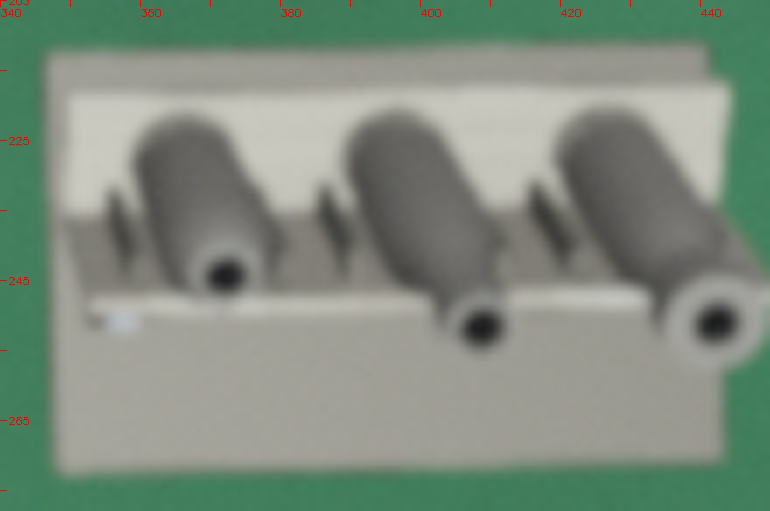

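View pics/c2.png

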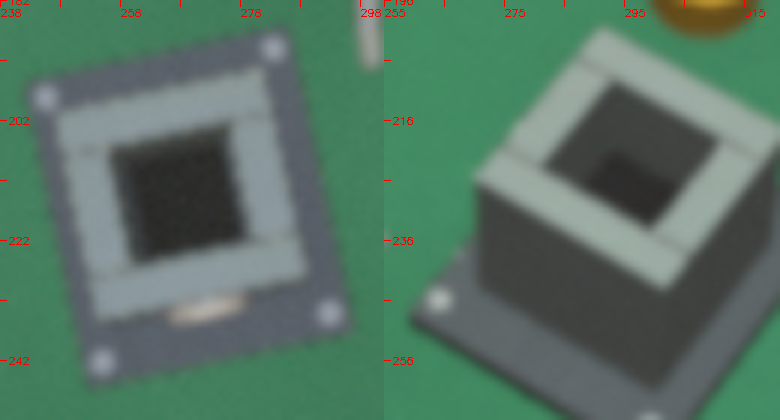

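View pics/c3.png

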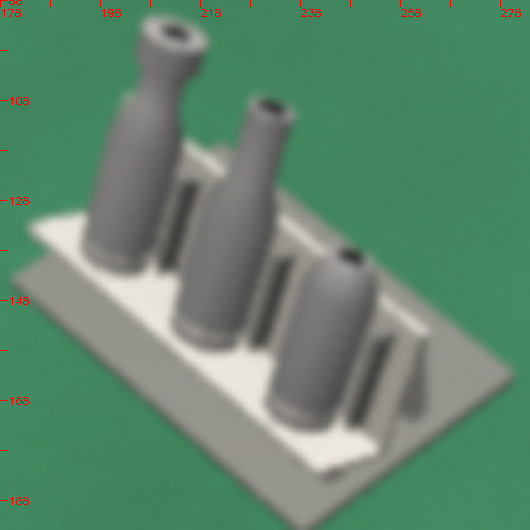

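Crops: the bare mouth is at top (408.4,251.3) and scene (232,108.8). I also have the gauge's top and well corners and the rack base corners, so I can triangulate now.

```bash
cat > m.py <<'E'
from h import *
from scipy.optimize import least_squares as LS
c=lambda pts,s,o:(np.array(pts,float)+.5)/s-.5+o
tri=lambda a,b:LS(lambda P:np.r_[proj("top",P)[0]-a,proj("scene",P)[0]-b],[.6,0,.1])
m=tri(c([482,327],7,[340,205]),c([272,106],5,[178,88]));print("mouth",m.x,m.fun)
B=np.array([ray("top",p,.003)[:2] for p in c([[47,52],[708,43],[724,462],[60,474]],7,[340,205])]);print("rack",B,B.mean(0))
sq=np.array([[1,1],[1,-1],[-1,-1],[-1,1]])
def res(p):
    R=np.array([[np.cos(p[2]),-np.sin(p[2])],[np.sin(p[2]),np.cos(p[2])]])
    f=lambda w:np.c_[sq*w/2@R.T+p[:2],np.full(4,.1)]
    o=f(.095);w=f(.055)
    r=[proj("top",o)-c([[55,113],[265,68],[307,275],[95,320]],6,[238,182]),proj("top",w)-c([[110,150],[228,122],[247,240],[133,268]],6,[238,182])]
    rs=[proj("scene",w)[[3,0,1,2]]]  # order matched below by nearest
    S=c(np.array([[612,82],[718,143],[655,228],[545,162]])-[384,0],6,[255,196])
    q=proj("scene",w); r.append(np.array([s-q[np.argmin(((q-s)**2).sum(1))] for s in S]))
    S=c(np.array([[605,27],[665,290],[475,178]])-[384,0],6,[255,196])
    q=proj("scene",o); r.append(np.array([s-q[np.argmin(((q-s)**2).sum(1))] for s in S]))
    return np.vstack(r).ravel()
g=LS(res,[.6,0,.2]);print("gauge",g.x,np.round(g.fun.reshape(-1,2),1).tolist())
T=np.array([ray("top",np.array(p)*.7,.026)[:2] for p in [[176,248],[301,238],[309,371],[182,379]]]);print("tray",T,T.mean(0))
E
python3 m.py
```

```text
mouth [ 0.47387417 -0.32186535  0.16807394] [-0.04758299  0.04855957 -0.07466468 -0.00884672]
rack [[ 0.57941762 -0.18319063]
 [ 0.59107811 -0.45285377]
 [ 0.42095818 -0.46091949]
 [ 0.40784959 -0.19224374]] [ 0.49982588 -0.32230191]
gauge [0.56145523 0.03829687 0.23736712] [[-0.5, -0.2], [-0.7, -0.0], [-0.4, 0.2], [0.0, 0.1], [-0.8, -0.6], [-0.3, -0.2], [0.7, 0.3], [-0.5, -0.1], [-0.4, 0.9], [-0.9, 0.8], [0.7, -0.2], [0.8, -0.5], [0.6, 0.5], [0.1, 0.4], [0.3, 0.5]]
tray [[0.66859456 0.45573306]
 [0.69580611 0.20722621]
 [0.43287525 0.18088396]
 [0.40957807 0.43038825]] [0.5517135  0.31855787]
```

```bash
cat >> h.py <<'E'
from scipy.spatial.transform import Rotation as Ro
def go(*targets,p=None):
    s=read_state();R=Ro.from_quat(s["tool_rot"]).as_matrix();p=s["ee_pos"] if p is None else np.array(p)
    print("t",round(s["time"],2),"tcp",s["ee_pos"].round(4),"ty ang",np.degrees(np.arctan2(R[1,1],R[0,1])).round(2),"F",s["contact_force"].round(2),"M",s["ft_torque"].round(3),"grip",s["gripper_force"],"w",s["grip_width"]*91.9)
    for t in targets: print("  shift",(R.T@(np.array(t)-p)).round(4))
E
python3 -c "
from h import *
go([.5,.2,.32],[.482,-.3215,.29],p=[.183,.624,.215])"
```

```text
t 0.2 tcp [0.1832 0.6233 0.214 ] ty ang 73.62 F [ 0.15 -0.06  0.05] M [-0.006 -0.042 -0.023] grip 0.0 w 91.75585958453317
  shift [-0.4237 -0.3175 -0.1046]
  shift [-0.5535 -0.8229 -0.0741]
```

Emit:
servo_tool(
  commands=[
    [[-0.04,-0.03,-0.03],0],
    [[-0.08,-0.06,-0.06],0],
    [[-0.12,-0.09,-0.09],0],
    [[-0.16,-0.12,-0.105],0],
    [[-0.2,-0.15,-0.105],0],
    [[-0.24,-0.18,-0.105],-2],
    [[-0.28,-0.21,-0.105],-4],
    [[-0.32,-0.24,-0.105],-6],
    [[-0.36,-0.27,-0.105],-8],
    [[-0.4,-0.31,-0.105],-10],
    [[-0.43,-0.35,-0.105],-12],
    [[-0.445,-0.39,-0.105],-14],
    [[-0.46,-0.44,-0.1],-16],
    [[-0.47,-0.49,-0.1],-18],
    [[-0.48,-0.535,-0.1],-19.1],
    [[-0.495,-0.58,-0.1],-19.1],
    [[-0.51,-0.625,-0.095],-19.1],
    [[-0.52,-0.67,-0.09],-19.1],
    [[-0.53,-0.715,-0.085],-19.1],
    [[-0.5415,-0.76,-0.08],-19.1],
  ],
  jaw=0.06,
  newtons=10,
)

```text
time: 2.2
ee_pos: [0.4883, -0.254, 0.2953]
tool_rot: [-0.024, 1.0, 0.0, 0.0]
contact_force: [1.2, 0.2, 0.8]
grip_width: 0.655
gripper_force: 0.0
```

Emit:
servo_tool(
  commands=[
    [[0,0,0],0],
    [[0,0,0],0],
    [[0,0,0],0],
  ],
)

```text
time: 2.5
ee_pos: [0.4891, -0.2506, 0.295]
tool_rot: [-0.025, 1.0, 0.0, -0.0]
contact_force: [0.4, 0.5, -0.5]
grip_width: 0.652
gripper_force: 0.0
```

```bash
python3 -c "
from h import *
go([.482,-.3215,.2],[.482,-.3215,.133])"
```

```text
t 2.5 tcp [ 0.4891 -0.2506  0.295 ] ty ang 92.83 F [ 0.4   0.5  -0.49] M [ 0.099 -0.036 -0.019] grip 0.0 w 59.877241115611916
  shift [ 0.0106 -0.0705  0.095 ]
  shift [ 0.0106 -0.0706  0.162 ]
```

Emit:
servo_tool(
  commands=[
    [[0.005,-0.035,0.0],0],
    [[0.0105,-0.0705,0.02],0],
    [[0.0105,-0.0705,0.06],0],
    [[0.0105,-0.0705,0.095],0],
    [[0.0105,-0.0705,0.11],0],
    [[0.0105,-0.0705,0.11],0],
    [[0.0105,-0.0705,0.11],0],
  ],
)

```text
time: 3.2
ee_pos: [0.4828, -0.3227, 0.1865]
tool_rot: [-0.025, 1.0, -0.0, 0.001]
contact_force: [0.5, -0.7, 0.6]
grip_width: 0.653
gripper_force: 0.0
```

```bash
python3 - <<'E'
from h import *
go([.482,-.3215,.133])
t=capture("top");s=capture("scene")
cv2.imwrite("pics/d1.png",np.hstack([crop("top",350,190,100,100,4,t),crop("scene",180,60,100,100,4,s)]))
E
```

```text
t 3.2 tcp [ 0.4828 -0.3227  0.1865] ty ang 92.82 F [ 0.55 -0.66  0.65] M [ 0.009 -0.008  0.061] grip 0.0 w 60.031220030271655
  shift [0.0008 0.0013 0.0535]
```

View pics/d1.png

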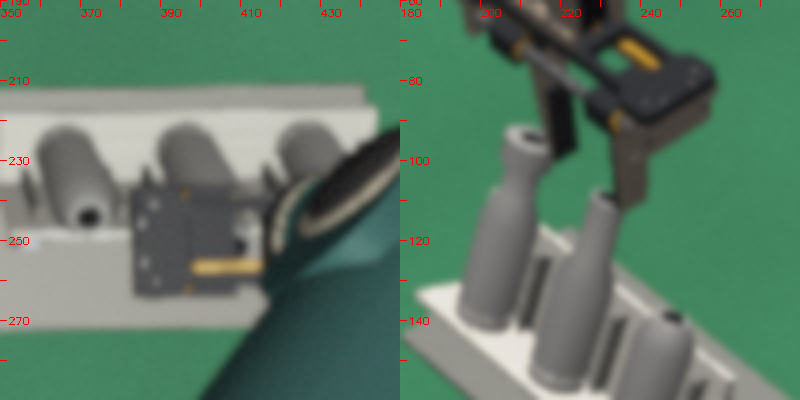

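The scene crop shows the fingers straddling the bare neck at about (230,109), with the collar spout's neck clear to the left. I'll descend and close gently.

Emit:
servo_tool(
  commands=[
    [[0.001,0.001,0.02],0],
    [[0.001,0.001,0.04],0],
    [[0.001,0.001,0.053],0],
    [[0.001,0.001,0.053],0],
    [[0.001,0.001,0.053],0],
  ],
)

```text
time: 3.8
ee_pos: [0.481, -0.3226, 0.1331]
tool_rot: [-0.024, 1.0, -0.0, 0.001]
contact_force: [-0.0, -1.4, 0.5]
grip_width: 0.655
gripper_force: 0.0
```

Emit:
servo_tool(
  commands=[
    [[0,0,0],0],
    [[0,0,0],0],
    [[0,0,0],0],
    [[0,0,0],0],
    [[0,0,0],0],
    [[0,0,0],0],
    [[0,0,0],0],
    [[0,0,0],0],
  ],
  jaw=0.015,
  newtons=10,
)

```text
time: 4.6
ee_pos: [0.4807, -0.3221, 0.1323]
tool_rot: [-0.024, 1.0, 0.0, 0.0]
contact_force: [0.1, 0.0, 2.6]
grip_width: 0.279
gripper_force: 10.0
```

Emit:
servo_tool(
  commands=[
    [[0,0,-0.01],0],
    [[0,0,-0.03],0],
    [[0,0,-0.06],0],
    [[0,0,-0.1],0],
    [[0,0,-0.14],0],
    [[0,0,-0.165],0],
    [[0,0,-0.165],0],
    [[0,0,-0.165],0],
  ],
)

```text
time: 5.4
ee_pos: [0.4801, -0.3219, 0.297]
tool_rot: [-0.024, 1.0, 0.0, -0.0]
contact_force: [-0.1, 0.0, -2.2]
grip_width: 0.284
gripper_force: 10.0
```

```bash
python3 - <<'E'
from h import *
go([.481,-.32,.3])
t=capture("top");s=capture("scene")
cv2.imwrite("pics/d2.png",np.hstack([crop("top",340,180,100,110,4,t),crop("scene",170,30,100,110,4,s)]))
E
```

```text
t 5.4 tcp [ 0.4801 -0.3219  0.297 ] ty ang 92.72 F [-0.14  0.04 -2.17] M [ 0.033 -0.004  0.011] grip 9.996408820152283 w 26.14460717115458
  shift [-0.001   0.0019 -0.003 ]
```

View pics/d2.png

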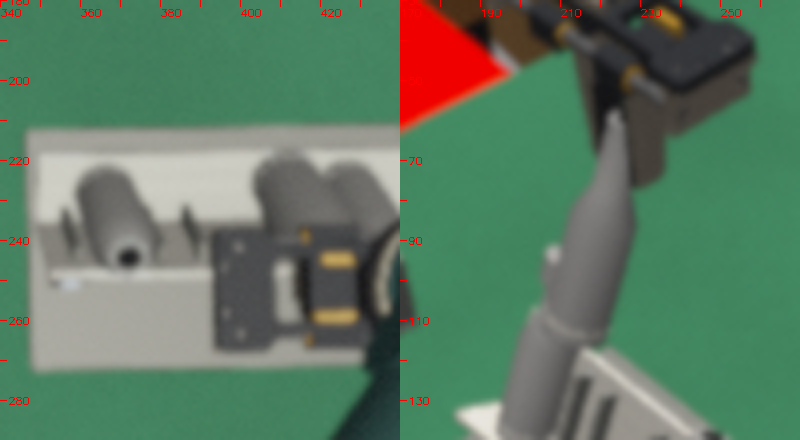

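The spout is held and still leaning in the fingers: neck at about (223,58), foot at about (213,112) in the scene crop. The tool can only stay vertical, so I'll right the spout by pushing its foot softly against the gauge's robot-side outer face, away from the display.

```bash
python3 - <<'E'
from h import *
for a in (15,20,26,30):
    a=np.radians(a); ax=np.array([-np.sin(a),-.047*np.sin(a),np.cos(a)]); g=np.array([.480,-.322,.297+.0187])
    print(proj("scene",[g-.13*ax,g+.02*ax]).round(1).tolist())
go([.42,-.03,.3],[.4213,-.0305,.186],[.49,-.014,.186],[.502,-.011,.186],p=[.4807,-.322,.298])
print(ray("top",[429*.7,378*.7],.03))
E
```

```text
[[220.1, 109.8], [226.7, 59.0]]
[[216.9, 110.8], [227.2, 58.8]]
[[213.1, 111.6], [227.8, 58.8]]
[[210.6, 111.9], [228.2, 58.8]]
t 5.5 tcp [ 0.4797 -0.3214  0.2955] ty ang 92.72 F [-0.33 -0.15 -1.97] M [0.035 0.075 0.008] grip 9.996384233236313 w 25.827918509473506
  shift [ 0.0468  0.2946 -0.0014]
  shift [0.0452 0.2938 0.1126]
  shift [-0.0242  0.307   0.1124]
  shift [-0.0364  0.3095  0.1124]
[ 0.4265792  -0.05510276  0.03      ]
```

Emit:
servo_tool(
  commands=[
    [[0.01,0.04,0],0],
    [[0.015,0.08,0],-2],
    [[0.02,0.12,0],-4],
    [[0.03,0.16,0],-6],
    [[0.035,0.2,0],-8],
    [[0.04,0.24,0],-10],
    [[0.045,0.28,0.01],-10.9],
    [[0.045,0.294,0.03],-10.9],
    [[0.045,0.294,0.06],-10.9],
    [[0.045,0.294,0.09],-10.9],
    [[0.045,0.294,0.112],-10.9],
    [[0.045,0.294,0.112],-10.9],
    [[0.045,0.294,0.112],-10.9],
  ],
)

```text
time: 6.8
ee_pos: [0.4211, -0.0308, 0.1848]
tool_rot: [-0.118, 0.993, -0.0, -0.001]
contact_force: [-0.8, 0.2, -2.7]
grip_width: 0.281
gripper_force: 10.0
```

```bash
python3 - <<'E'
from h import *
go([.4213,-.0305,.186],[.502,-.011,.186])
E
```

```text
t 6.8 tcp [ 0.4211 -0.0308  0.1848] ty ang 103.61 F [-0.82  0.24 -2.75] M [ 0.047  0.059 -0.003] grip 9.99958410859108 w 25.791386368411302
  shift [-0.0003  0.0002 -0.0012]
  shift [-0.0833  0.0002 -0.0014]
```

Emit:
servo_tool(
  commands=[
    [[-0.012,0,0],0],
    [[-0.024,0,0],0],
    [[-0.03,0,0],0],
    [[-0.036,0,0],0],
    [[-0.042,0,0],0],
    [[-0.048,0,0],0],
    [[-0.054,0,0],0],
    [[-0.054,0,0],0],
  ],
  newtons=8,
)

```text
time: 7.6
ee_pos: [0.4749, -0.0177, 0.1852]
tool_rot: [-0.119, 0.993, -0.0, 0.0]
contact_force: [0.1, 0.6, -1.9]
grip_width: 0.283
gripper_force: 8.0
```

Emit:
servo_tool(
  commands=[
    [[-0.006,0,0],0],
    [[-0.012,0,0],0],
    [[-0.018,0,0],0],
    [[-0.023,0,0],0],
    [[-0.027,0,0],0],
    [[-0.027,0,0],0],
  ],
)

```text
time: 8.2
ee_pos: [0.5009, -0.0114, 0.1852]
tool_rot: [-0.119, 0.993, -0.0, 0.0]
contact_force: [0.0, 0.8, -1.9]
grip_width: 0.28
gripper_force: 8.0
```

```bash
python3 - <<'E'
from h import *
go([.502,-.011,.186])
t=capture("top");s=capture("scene")
cv2.imwrite("pics/d3.png",np.hstack([crop("top",240,170,100,110,4,t),crop("scene",240,120,100,110,4,s)]))
E
```

```text
t 8.2 tcp [ 0.5009 -0.0114  0.1852] ty ang 103.63 F [ 0.01  0.83 -1.88] M [0.009 0.157 0.025] grip 7.999873906373978 w 25.691520722656314
  shift [-0.0012  0.0002 -0.0008]
```

View pics/d3.png

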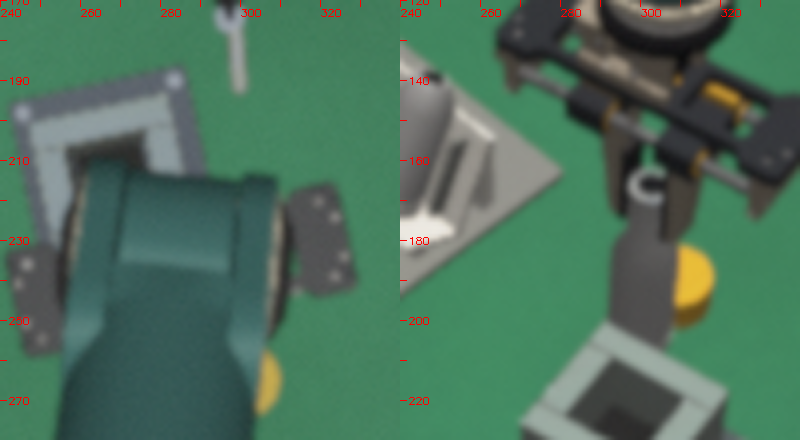

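The spout now appears near upright behind the gauge: mouth at about scene (302,167), barrel centred at about (300,200). I'll check this against a predicted vertical axis and plan the insertion.

```bash
python3 - <<'E'
from h import *
g=np.array([.501,-.0114,.1852+.0187])
for a in (-4,0,4,8):
    a=np.radians(a); ax=np.array([-.97*np.sin(a),-.235*np.sin(a),np.cos(a)])
    print(proj("scene",[g+.02*ax,g-.05*ax,g-.08*ax]).round(1).tolist())
go([.47,-.019,.186],[.47,-.019,.29],[.5615,.0383,.29],[.5615,.0383,.23])
E
```

```text
[[301.9, 165.4], [301.8, 182.3], [301.7, 189.1]]
[[302.2, 165.0], [301.0, 183.2], [300.5, 190.5]]
[[302.6, 164.7], [300.2, 184.1], [299.3, 191.9]]
[[302.9, 164.3], [299.5, 184.9], [298.1, 193.2]]
t 8.3 tcp [ 0.5006 -0.0115  0.1852] ty ang 103.62 F [-0.64 -0.34 -1.38] M [-0.025 -0.043 -0.02 ] grip 7.999885976314545 w 25.707543453941987
  shift [ 0.0315 -0.0001 -0.0008]
  shift [ 3.140e-02 -1.000e-04 -1.048e-01]
  shift [-0.071   0.0341 -0.1048]
  shift [-0.071   0.0341 -0.0448]
```

Emit:
servo_tool(
  commands=[
    [[0.015,0,0],0],
    [[0.031,0,0],0],
    [[0.031,0,-0.03],0],
    [[0.031,0,-0.07],0],
    [[0.031,0,-0.1],0],
    [[0.0,0.01,-0.105],0],
    [[-0.04,0.02,-0.105],0],
    [[-0.071,0.034,-0.105],0],
    [[-0.071,0.034,-0.105],0],
    [[-0.071,0.034,-0.105],0],
    [[-0.071,0.034,-0.08],0],
    [[-0.071,0.034,-0.055],0],
    [[-0.071,0.034,-0.045],0],
    [[-0.071,0.034,-0.045],0],
    [[-0.071,0.034,-0.045],0],
  ],
  newtons=14,
)

```text
time: 9.8
ee_pos: [0.5617, 0.0377, 0.2313]
tool_rot: [-0.118, 0.993, 0.0, 0.001]
contact_force: [0.8, 0.8, -1.3]
grip_width: 0.28
gripper_force: 14.0
```

```bash
python3 - <<'E'
from h import *
go([.5615,.0383,.215])
t=capture("top");s=capture("scene")
cv2.imwrite("pics/d4.png",np.hstack([crop("top",230,160,100,110,4,t),crop("scene",240,130,100,110,4,s)]))
E
```

```text
t 9.8 tcp [0.5617 0.0377 0.2313] ty ang 103.58 F [ 0.79  0.85 -1.32] M [0.008 0.041 0.009] grip 13.999250829219818 w 25.71156841025555
  shift [0.0001 0.0006 0.0163]
```

View pics/d4.png

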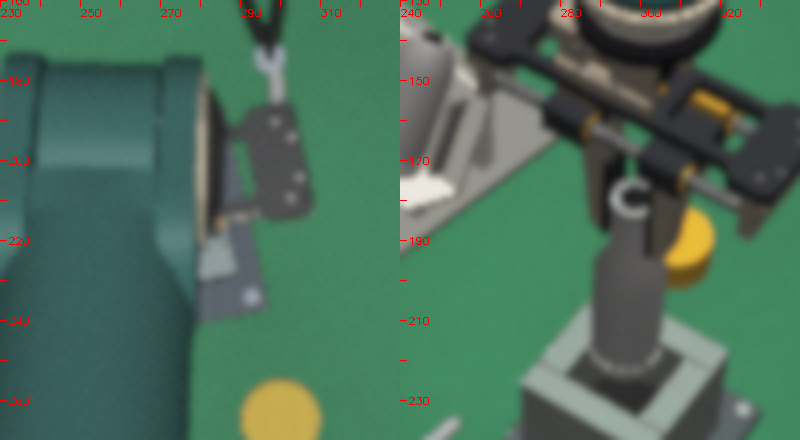

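The foot is centred above the well in the scene crop, with the foot band at about (296,219) and the spout upright. I'll lower it gently, watching the force.

```bash
python3 - <<'E'
from h import *
print(proj("scene",[[.5617,.0377,.12],[.5617,.0377,.215]]))
E
```

```text
[[295.98866846 216.24113655]
 [297.41429644 192.99105365]]
```

Emit:
servo_tool(
  commands=[
    [[0,0,0.006],0],
    [[0,0,0.012],0],
    [[0,0,0.018],0],
    [[0,0,0.024],0],
    [[0,0,0.03],0],
    [[0,0,0.03],0],
  ],
)

```text
time: 10.5
ee_pos: [0.5607, 0.0381, 0.1991]
tool_rot: [-0.119, 0.993, -0.0, -0.001]
contact_force: [0.0, -0.4, -1.5]
grip_width: 0.276
gripper_force: 14.0
```

Emit:
servo_tool(
  commands=[
    [[0,0,0.005],0],
    [[0,0,0.01],0],
    [[0,0,0.015],0],
    [[0,0,0.018],0],
    [[0,0,0.02],0],
    [[0,0,0.02],0],
  ],
)

```text
time: 11.1
ee_pos: [0.5613, 0.0382, 0.18]
tool_rot: [-0.119, 0.993, -0.0, -0.0]
contact_force: [0.9, -0.9, -1.4]
grip_width: 0.275
gripper_force: 14.0
```

Emit:
servo_tool(
  commands=[
    [[0,0,0.002],0],
    [[0,0,0.004],0],
    [[0,0,0.005],0],
    [[0,0,0.005],0],
  ],
)

```text
time: 11.5
ee_pos: [0.5613, 0.0382, 0.1751]
tool_rot: [-0.119, 0.993, -0.0, -0.0]
contact_force: [-0.4, 0.6, -2.0]
grip_width: 0.278
gripper_force: 14.0
```

Emit:
servo_tool(
  commands=[
    [[0,0,0.002],0],
    [[0,0,0.004],0],
    [[0,0,0.004],0],
  ],
)

```text
time: 11.8
ee_pos: [0.5611, 0.0382, 0.1709]
tool_rot: [-0.119, 0.993, -0.0, -0.0]
contact_force: [0.3, -0.2, -1.7]
grip_width: 0.277
gripper_force: 14.0
```

Emit:
servo_tool(
  commands=[
    [[0,0,0.002],0],
    [[0,0,0.004],0],
    [[0,0,0.004],0],
  ],
)

```text
time: 12.1
ee_pos: [0.5614, 0.0382, 0.167]
tool_rot: [-0.119, 0.993, -0.0, -0.0]
contact_force: [0.1, 0.2, -1.1]
grip_width: 0.28
gripper_force: 14.0
```

Emit:
servo_tool(
  commands=[
    [[0,0,0.002],0],
    [[0,0,0.004],0],
    [[0,0,0.004],0],
  ],
)

```text
time: 12.4
ee_pos: [0.5615, 0.0382, 0.1632]
tool_rot: [-0.119, 0.993, 0.0, 0.0]
contact_force: [0.2, 1.1, 0.2]
grip_width: 0.279
gripper_force: 14.0
```

Emit:
servo_tool(
  commands=[
    [[0,0,0.002],0],
    [[0,0,0.003],0],
    [[0,0,0.003],0],
  ],
)

```text
time: 12.7
ee_pos: [0.5616, 0.0383, 0.1603]
tool_rot: [-0.119, 0.993, 0.0, 0.0]
contact_force: [-0.6, 0.2, 1.9]
grip_width: 0.282
gripper_force: 14.0
```

Emit:
servo_tool(
  commands=[
    [[0,0,0.002],0],
    [[0,0,0.004],0],
    [[0,0,0.005],0],
    [[0,0,0.005],0],
  ],
)

```text
time: 13.1
ee_pos: [0.5616, 0.0382, 0.1554]
tool_rot: [-0.119, 0.993, 0.0, 0.0]
contact_force: [-0.0, -0.1, 4.2]
grip_width: 0.281
gripper_force: 14.0
```

Emit:
servo_tool(
  commands=[
    [[0,0,0.002],0],
    [[0,0,0.0035],0],
    [[0,0,0.0035],0],
    [[0,0,0.0035],0],
  ],
)

```text
time: 13.5
ee_pos: [0.5616, 0.0382, 0.1519]
tool_rot: [-0.119, 0.993, 0.0, 0.0]
contact_force: [0.2, 0.0, 4.5]
grip_width: 0.279
gripper_force: 14.0
```

```bash
python3 -c "
from h import *
go([.5615,.0383,.15])"
```

```text
t 13.5 tcp [0.5616 0.0382 0.1519] ty ang 103.62 F [0.22 0.02 4.52] M [ 0.195 -0.063  0.034] grip 14.00107428431511 w 25.642883589914664
  shift [0.0001 0.0001 0.0019]
```

Emit:
servo_tool(
  commands=[
    [[0,0,0],0],
    [[0,0,0],0],
  ],
  newtons=17,
)

```text
time: 13.7
ee_pos: [0.5616, 0.0382, 0.152]
tool_rot: [-0.119, 0.993, 0.0, 0.0]
contact_force: [0.1, 0.2, 4.2]
grip_width: 0.28
gripper_force: 17.0
```

Emit:
servo_tool(
  commands=[
    [[0,0,0.002],0],
    [[0,0,0.003],0],
    [[0,0,0.003],0],
    [[0,0,0.003],0],
  ],
)

```text
time: 14.1
ee_pos: [0.5618, 0.0383, 0.1492]
tool_rot: [-0.119, 0.993, 0.0, 0.0]
contact_force: [0.1, 0.5, 5.7]
grip_width: 0.281
gripper_force: 17.0
```

Emit:
servo_tool(
  commands=[
    [[0,0,0],0],
    [[0,0,0],0],
    [[0,0,0],0],
  ],
)

```text
time: 14.4
ee_pos: [0.5618, 0.0383, 0.1492]
tool_rot: [-0.119, 0.993, 0.0, 0.001]
contact_force: [1.2, 1.5, 5.5]
grip_width: 0.28
gripper_force: 17.0
```

Emit:
servo_tool(
  commands=[
    [[0,0,0],0],
    [[0,0,0],0],
    [[0,0,0],0],
  ],
)

```text
time: 14.7
ee_pos: [0.5618, 0.0383, 0.1492]
tool_rot: [-0.119, 0.993, 0.0, 0.0]
contact_force: [0.0, 0.0, 6.0]
grip_width: 0.279
gripper_force: 17.0
```

Net press was about 7.5 N, held for more than 0.6 s. Now withdrawing.

Emit:
servo_tool(
  commands=[
    [[0,0,-0.005],0],
    [[0,0,-0.012],0],
    [[0,0,-0.02],0],
    [[0,0,-0.035],0],
    [[0,0,-0.055],0],
    [[0,0,-0.08],0],
    [[0,0,-0.11],0],
    [[0,0,-0.13],0],
    [[0,0,-0.13],0],
    [[0,0,-0.13],0],
  ],
)

```text
time: 15.7
ee_pos: [0.5604, 0.0382, 0.2778]
tool_rot: [-0.119, 0.993, 0.0, -0.001]
contact_force: [-0.6, -0.5, -2.0]
grip_width: 0.278
gripper_force: 17.0
```

```bash
python3 -c "
from h import *
go([.487,.312,.28],[.487,.312,.135])"
```

```text
t 15.7 tcp [0.5604 0.0382 0.2778] ty ang 103.62 F [-0.55 -0.46 -2.05] M [-0.012  0.026  0.043] grip 16.999164819717407 w 25.55383328903413
  shift [ 0.0069  0.2834 -0.0021]
  shift [0.0066 0.2834 0.1429]
```

Emit:
servo_tool(
  commands=[
    [[0.001,0.03,0],0],
    [[0.002,0.07,0],0],
    [[0.003,0.11,0],0],
    [[0.004,0.15,0],0],
    [[0.005,0.19,0],0],
    [[0.006,0.23,0],0],
    [[0.007,0.265,0],0],
    [[0.007,0.283,0.01],0],
    [[0.007,0.283,0.04],0],
    [[0.007,0.283,0.08],0],
    [[0.007,0.283,0.11],0],
    [[0.007,0.283,0.135],0],
    [[0.007,0.283,0.143],0],
    [[0.007,0.283,0.143],0],
    [[0.007,0.283,0.143],0],
  ],
)

```text
time: 17.2
ee_pos: [0.4886, 0.3113, 0.1362]
tool_rot: [-0.118, 0.993, 0.0, 0.0]
contact_force: [0.4, 0.1, -1.0]
grip_width: 0.279
gripper_force: 17.0
```

```bash
python3 - <<'E'
from h import *
go([.487,.312,.12])
t=capture("top");s=capture("scene")
cv2.imwrite("pics/d5.png",np.hstack([crop("top",120,160,100,140,4,t),crop("scene",310,190,100,140,4,s)]))
E
```

```text
t 17.2 tcp [0.4886 0.3113 0.1362] ty ang 103.58 F [ 0.38  0.13 -0.96] M [0.023 0.    0.004] grip 16.99917733669281 w 25.64353986886877
  shift [0.0014 0.001  0.0162]
```

View pics/d5.png

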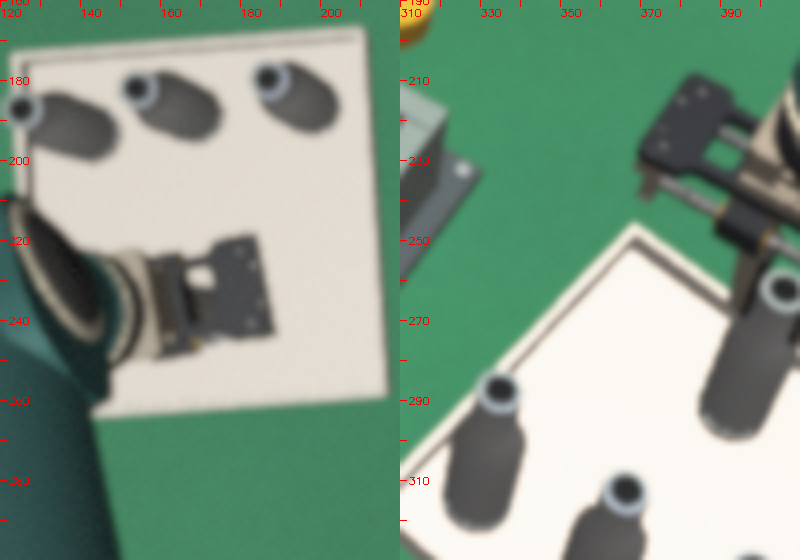

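The held spout's mouth is at about scene (406,262) and its foot centre at about (393,292), clear of the passed spouts. I'll check the tilt numerically.

```bash
python3 - <<'E'
from h import *
g=np.array([.4886,.3113,.1362+.0187])
for a in (-8,-4,0,4,8,12):
    a=np.radians(a); ax=np.array([-.97*np.sin(a),-.235*np.sin(a),np.cos(a)])
    print(proj("scene",[g+.02*ax,g-.128*ax]).round(1).tolist())
for p in ((333.3+1.3,286.9),): print(ray("scene",p,.155))
E
```

```text
[[405.2, 262.2], [396.0, 285.3]]
[[405.5, 261.7], [394.3, 288.1]]
[[405.8, 261.2], [392.6, 290.9]]
[[406.1, 260.8], [390.9, 293.6]]
[[406.4, 260.3], [389.3, 296.2]]
[[406.6, 259.9], [387.7, 298.6]]
[0.64187328 0.24619178 0.155     ]
```

Upright. Lowering softly onto the tray floor.

Emit:
servo_tool(
  commands=[
    [[0,0,0.004],0],
    [[0,0,0.008],0],
    [[0,0,0.011],0],
    [[0,0,0.013],0],
    [[0,0,0.015],0],
    [[0,0,0.015],0],
    [[0,0,0.015],0],
  ],
  newtons=8,
)

```text
time: 18.0
ee_pos: [0.4879, 0.3116, 0.1207]
tool_rot: [-0.119, 0.993, -0.0, -0.0]
contact_force: [-0.5, -0.2, -1.9]
grip_width: 0.278
gripper_force: 8.0
```

Emit:
servo_tool(
  commands=[
    [[0,0,0.001],0],
    [[0,0,0.002],0],
    [[0,0,0.002],0],
  ],
)

```text
time: 18.3
ee_pos: [0.4891, 0.312, 0.1203]
tool_rot: [-0.118, 0.993, 0.001, 0.001]
contact_force: [-1.2, -1.6, 6.6]
grip_width: 0.279
gripper_force: 8.0
```

Emit:
servo_tool(
  commands=[
    [[0,0,0.001],0],
    [[0,0,0.002],0],
    [[0,0,0.002],0],
  ],
)

```text
time: 18.6
ee_pos: [0.4896, 0.3122, 0.1189]
tool_rot: [-0.118, 0.993, 0.001, 0.002]
contact_force: [-0.2, -1.7, 10.3]
grip_width: 0.277
gripper_force: 8.0
```

Emit:
servo_tool(
  commands=[
    [[0,0,-0.001],0],
    [[0,0,-0.0025],0],
    [[0,0,-0.0025],0],
  ],
  newtons=5,
)

```text
time: 18.9
ee_pos: [0.4875, 0.3115, 0.119]
tool_rot: [-0.119, 0.993, -0.0, -0.0]
contact_force: [-0.6, -0.0, 0.5]
grip_width: 0.285
gripper_force: 5.0
```

Emit:
servo_tool(
  commands=[
    [[0,0,0],0],
    [[0,0,0],0],
    [[0,0,0],0],
    [[0,0,0],0],
    [[0,0,0],0],
    [[0,0,0],0],
  ],
  jaw=0.06,
)

```text
time: 19.5
ee_pos: [0.4879, 0.3116, 0.1193]
tool_rot: [-0.119, 0.993, 0.0, 0.0]
contact_force: [0.5, 0.4, -0.8]
grip_width: 0.657
gripper_force: 0.0
```

Emit:
servo_tool(
  commands=[
    [[0,0,-0.01],0],
    [[0,0,-0.03],0],
    [[0,0,-0.06],0],
    [[0,0,-0.1],0],
    [[0,0,-0.14],0],
    [[0.02,0,-0.16],0],
    [[0.05,-0.05,-0.16],0],
    [[0.05,-0.1,-0.16],0],
    [[0.05,-0.15,-0.16],0],
    [[0.05,-0.2,-0.16],0],
    [[0.05,-0.25,-0.16],0],
    [[0.05,-0.25,-0.16],0],
  ],
)

```text
time: 20.7
ee_pos: [0.4992, 0.0501, 0.2806]
tool_rot: [-0.114, 0.994, -0.001, 0.001]
contact_force: [0.1, -0.4, -0.0]
grip_width: 0.651
gripper_force: 0.0
```

```bash
python3 - <<'E'
from h import *
go([.487,.312,.12])
print(proj("scene",[[.488,.312,.155],[.488,.312,.005]]),proj("top",[[.488,.312,.155],[.488,.312,.005]]))
t=capture("top");s=capture("scene")
cv2.imwrite("pics/f.png",np.hstack([crop("top",100,150,140,140,3,t),crop("scene",310,190,120,140,3,s)]))
for n,im,p in(("top",t,[.488,.312,.155]),("scene",s,[.488,.312,.155])):
    u,v=proj(n,p)[0]; g=cv2.cvtColor(im,cv2.COLOR_RGB2GRAY)[int(v)-12:int(v)+14,int(u)-14:int(u)+16]
    print(int(u)-14,int(v)-12); print("\n".join("".join("#" if x<70 else "+" if x<140 else "." for x in r) for r in g))
E
```

```text
t 20.7 tcp [0.4992 0.0501 0.2806] ty ang 103.07 F [ 0.11 -0.44 -0.  ] M [0.022 0.019 0.006] grip 0.0 w 59.80354344145761
  shift [-0.0471  0.2581  0.1602]
[[404.29915954 265.6331606 ]
 [391.24419165 294.84557355]] [[158.1642233  238.13745521]
 [172.46275565 238.71403317]]
144 226
..............................
..............................
..............................
..............................
..............................
..............................
.....................+++......
..................++++++++++++
..................++++++++++++
..................+++++++++#+#
..............+++.++++++++++++
.............+++++++++++++++++
............++###+++++++++++++
............+####+++++++++++++
............+####+++++++++++++
............++++++++++++++++++
.............+++++++++++++++++
..................++++++++++++
.................+++++++++++++
.................+++++++++++++
...................+++++++++++
..............................
..............................
..............................
..............................
..............................
390 253
++++++++++++++++++++++++++++++
++++++++++++++++++++++++++++++
++++++++++++++++++++++++++++++
++++++++++++++++++++++++++++++
++++++++++++++++++++++++++++++
++++++++++++++++++++++++++++++
++++++++++++++++++++++++++++++
.++++++++++......+++++++++++++
..++++++++.........+++++++++++
....+++++....+++++..++++++++++
.....++++...++##++...+++++++++
.......++..++####++..+++++++++
+.......+..++#####+..+++++++++
++......+...+####++...++++++++
+++.....++..++++++...+++++++++
..+++...+++..++++....+++++++++
...+++++++++........++++++++++
....++++++++++....++++++++++++
....++++++++++++++++++++++++++
...+++++++++++++++++++++++++++
...+++++++++++++++++++++++++++
..+++++++++++++++...++++++++++
.++++++++++++++++.....++++++++
.++++++++++++++++......+++++++
+++++++++++++++++........+++++
+++++++++++++++++++.......++++
```

The mouth was found at top (158.5,239) and scene (405,265). Both match a spout standing upright in the near half, and the arm is clear.

```bash
python3 -c "
from bench import *
print(close_job())"
```

```text
the job is handed in; nothing more can be done
None
```

The bare-neck spout was pressed on the gauge pad at about 7.5 N for over 0.6 s. It now stands upright in the empty half of the tray with the arm clear, and the job is handed in at about 21 s; I don't have the judge's result.

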